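Refit a keyed knob on a variable transformer and wind it down to zero

ROBOT

A 6-joint arm with a two-finger parallel gripper is mounted at the origin on a cart in front of the work surface, level with it; the furniture and walls round the work are solid. World frame = base frame: x ahead of the robot, y to its left, z up, the work surface at z = 0. Lengths are in m, angles in rad, forces in N, time in s.
With the tool pointing down it reaches from about 0.375 to 0.9 m from the base axis. Payload 3.1 kg.
Tool frame: the origin (TCP) lies between the finger pads; the fingertips stand 17 mm ahead of it and the grasp point (between the pads) lies 2 mm behind it (robot.nose_length is the distance from the TCP to the fingertips, in m); z points along the fingers, y is the line along which they close (so a half turn about z gives the same grasp; the last joint's range is limited). The gripper opens to 87 mm and grips with 3 to 60 N. Pads are 19 mm wide; open, the fingers measure 117 mm over their backs; the gripper's body (75 mm by 190 mm) begins 51 mm behind the grasp point.
Start: joints at [-1.454, 0.527, 1.433, -0, 1.181, -0.178], TCP at [0.182, -0.598, 0.207] pointing down, gripper open.
Joint ranges: [-3.08, 3.08], [-0.75, 2.2], [0.22, 2.44], [-1.43, 4.57], [0, 2.65], [-2.85, 2.85]. Speed limits (rad/s): [2.79, 2.79, 3.14, 3.14, 3.14, 3.14].

INTERFACE

Orientations are given as a unit quaternion [x, y, z, w].
In Python, from rig import robot, cams gives the robot as it stands.
- The arm moves only by the shell command python3 -m pendant 'ROWS' [FORCE]. ROWS is JSON, a list of rows, each an object with "jaw": the opening, from 0 (shut) to 1 (fully open); "linear": the shift along the tool's x, y, z in cm, a list of three; "twist": the turn about the tool's z in degrees. A call has 1 to 12 rows; each row shifts and turns the commanded pose from where the row before left it, along the tool's axes as they then stand; what a row does not reach is not made up. A row lasts 1/12 s, in which the tool goes at most 41.7 mm and 7.16 degrees, less where a joint would pass 70% of its speed; a pose out of reach is approached as far as the arm can. A call is refused whole if a number of a shift passes 4.17 or a number of a turn 7.16, either way. A call with a gripper value outside its range is refused whole. The fingers move at their own pace and stop on an object; FORCE is the grip in N (left out, the last holds). Time passes only in rows, so rows that do not move let the fingers close. It gives the time, the measured TCP pose, the force, the opening and the grip force at its end, in the units of the state.
- robot.get_obs(): the state, without advancing time (a new reading comes with each control period).
- cams.camera(name): name is "scene" or "top" or "wrist"; returns a dict with "color" (400x640x3 uint8, blue, green, red), "depth" (400x640 float32, m along the optical axis (not along the pixel's ray), 0 where there is no reading), "fov_y" (degrees; the focal length in pixels is half the picture's height over the tangent of half this angle, whatever the lens; pixels are square), "cx", "cy" (the principal point, pixels), "k1" (the pictures are not rectified: a ray, as slopes to the right and down, at radius r is drawn at 1 + k1 r^2 times it, then the intrinsics apply), "view" (4x4, takes a point from world to camera coordinates). Camera axes: x right, y down, z forward; pixel columns grow to the right and rows downward; lengths in m; the calibration is good to about 2 mm. A picture is of the moment at which its call begins.
- robot.hand_in(): hands the job in; it is judged then, once.
The state is a dict: "time": time; "q": joint angles; "joint_velocities": joint speeds; "joint_torque": joint torques, N m; "position": TCP position; "tool_rot": TCP orientation; "ft_force": force on the tool from outside, world axes, zero at the start; "moment": the same for the moment, N m; "grip_width": finger opening in m; "grip_force": force on a finger pad.
Only numpy, scipy, OpenCV 4.12 (cv2) and the standard library are available. Lean on these libraries where they do the work, as an engineer would, in place of code of your own. Each camera call takes 0.05 s, during which the arm holds its last target. There are 200 camera calls.

TASK

The push-on knob of the bench variable transformer was pulled off and its shaft has been left part way up the scale. Set the knob on the shaft and feel with light pressure for the turn at which the notch in its bore takes the shaft's key, press it fully home on the shaft's collar, then use the knob to wind the transformer down (counterclockwise) until its pointer stands at the red zero mark, and let go. Never force it, down or against the stop: a hard push bends the brush arm inside; and leave the meter, tools, tin and solder where they are.

Things in the scene. Friction and masses are not known exactly. Their poses are not given: they have to be found in the camera images.
- variac: bench variable transformer, fixed on the worktop: grey vented drum 132 mm across on a 150 x 150 mm base, terminal panel on its front (own -x side, out to 94 mm from the axis), black dial plate on top, 98 mm above the worktop. Origin: centre of the underside, on the upright shaft axis; z up. The shaft turns stiffly (0.15 N m) and stays where left.
- collar (a point): on the shaft axis, top of the shaft's collar (38 mm across), 101 mm above the worktop: the knob's underside rests here when fully home. Above it stands a steel post, 24 mm across, 24 mm high, its last 4 mm tapering to 18 mm.
- key_top (a point): on the shaft axis, 113 mm above the worktop, the height of the top of the one brass key (5.4 mm wide, from the collar up, out to 16 mm from the axis). The post above it is plain and guides the knob. The shaft's turn is NOT measured: the key was left 0.35 to 2.0 rad clockwise (from above) of zero. Off the key the knob's underside stays up here, 12 mm too high.
- zero_mark (a point): inner end of the red zero mark on the dial face, 32 mm from the shaft axis. The direction from the axis to it is zero: the shaft's firm end stop, where the key points at the mark. The white scale runs 300 degrees clockwise from it; winding down is counterclockwise seen from above.
- knob: black push-on knob standing bore down on the worktop, 46 mm high, about 0.2 kg (brass bushed): skirt 61 mm across, 5 mm thick at its edge and 7.5 mm at the grip, above it a round fluted grip 47 mm across with a white pointer line. Origin: centre of the underside; z up; x points along the pointer.
- knob_pointer (a point): outer end of the knob's white pointer line, on the skirt, 30 mm from the knob's axis towards its +x, 5 mm above its underside. The bore, open below, is 25.8 mm across and 27 mm deep, with one notch 6.9 mm wide, out to 18.5 mm from the axis, right under the pointer: it takes the key only within about 0.1 rad either way.
- multimeter: yellow handheld meter lying on its back, 86 x 150 x 48 mm, at the left; a bystander. Origin: centre of its underside
- tin_round: small round white tin, 60 mm across, 29 mm high, at the near right; a bystander. Origin: centre of its underside
- solder_spool: spool of solder standing on its flange, 56 mm across, 38 mm high, at the right; a bystander. Origin: centre of its underside
- screwdriver_red: screwdriver with a red handle, 170 mm long, lying at the near left; a bystander. Origin: centre of its underside
- pliers: small side cutters with red grips, 128 mm long, lying at the back; a bystander. Origin: centre of its underside
Mind the look-alikes: they are no part of the job. What is shaped like the knob but blue or green is not meant.

How it is judged:
By the outcome, as a careful person would: the job done as asked, in the order asked, and still so for the second after the job is handed in, with the robot touching nothing.
It also fails if it takes over 64 s, if anything falls off the work surface, if the arm or the gripper's body presses on something with over 40 N, if the wrist force passes 120 N, or if a joint passes its speed limit or range.

## Working session

There is one attempt and no reset: what is moved stays moved. The work goes in short steps, Python scripts to look and compute and a shell command to move; the robot and the scene stay as the last step left them, time stands still between calls to the robot, and variables do not carry over. Pictures are saved under pics/ and viewed, at most 13 in all, crops included, and the job is handed in when it is done.

```bash
ls; mkdir -p pics; cat > h.py <<'E'
import numpy as np, cv2
from rig import robot, cams
from scipy.spatial.transform import Rotation as R
def cam(n):
    c=cams.camera(n); h=c["color"].shape[0]
    c["f"]=h/2/np.tan(np.radians(c["fov_y"])/2)
    c["K"]=np.array([[c["f"],0,c["cx"]],[0,c["f"],c["cy"]],[0,0,1.]]); c["D"]=np.array([c["k1"],0,0,0,0.])
    c["V"]=np.array(c["view"]); return c
def rays(c,px):
    u=cv2.undistortPoints(np.array(px,float).reshape(-1,1,2),c["K"],c["D"]).reshape(-1,2)
    d=np.c_[u,np.ones(len(u))]@c["V"][:3,:3]      # R^T d
    o=-c["V"][:3,:3].T@c["V"][:3,3]; return o,d
def onz(c,px,z):
    o,d=rays(c,px); return o+d*((z-o[2])/d[:,2])[:,None]
def bydepth(c,px):
    o,d=rays(c,px); z=np.array([c["depth"][int(round(v)),int(round(u))] for u,v in px]); return o+d*z[:,None]
def proj(c,P):
    return cv2.projectPoints(np.array(P,float).reshape(-1,3),cv2.Rodrigues(c["V"][:3,:3])[0],c["V"][:3,3],c["K"],c["D"])[0].reshape(-1,2)
E
python3 - <<'E'
from h import *
for n in("scene","top"):
    c=cam(n); cv2.imwrite(f"pics/{n}0.png",c["color"]); print(n,c["f"],c["cx"],c["cy"],c["k1"],c["V"].round(3).tolist())
E
```

```text
pics
scene 441.787891764387 320.7209529025961 206.03381491469065 -0.07172696338304296 [[-0.669, -0.743, -0.023, 0.374], [-0.449, 0.429, -0.784, 0.325], [0.592, -0.514, -0.621, 1.021], [0.0, 0.0, 0.0, 1.0]]
top 426.8996742045712 315.3660242371231 197.07500443629587 -0.014317075030196212 [[-0.018, -1.0, 0.008, 0.015], [-0.991, 0.017, -0.135, 0.553], [0.134, -0.01, -0.991, 1.386], [0.0, 0.0, 0.0, 1.0]]
```

View pics/scene0.png

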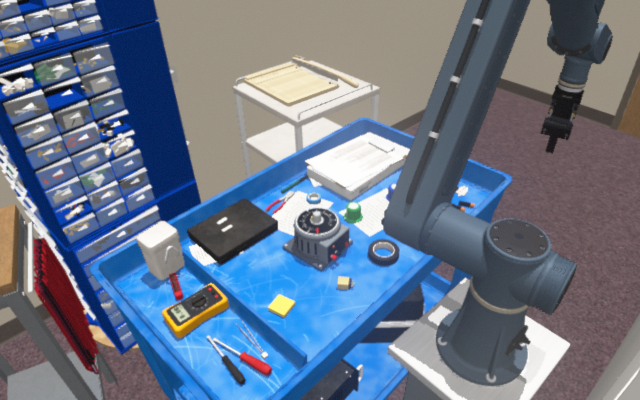

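View pics/top0.png

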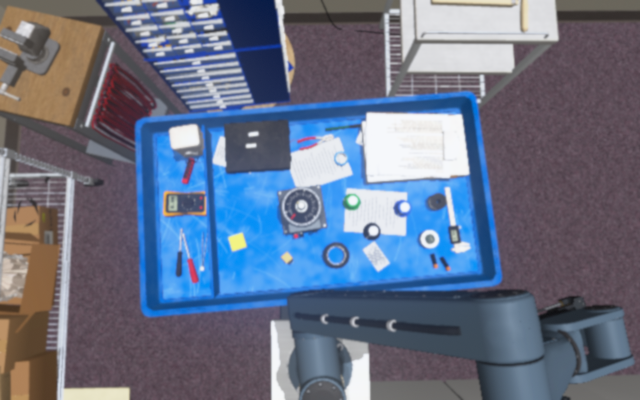

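Top view: the variac is at (302,208). Possible knobs are green (352,202), blue (402,208), a black one with a white top (372,230), and a dark round item (436,201). The tape ring is at (335,254) and the white tin at (429,239). I'll check these in one close crop.

```bash
python3 - <<'E'
from h import *
c=cam("top"); im=c["color"][170:270,265:465]
cv2.imwrite("pics/crop1.png",cv2.resize(im,None,fx=4,fy=4,interpolation=cv2.INTER_CUBIC))
for n,p,z in [("var",(302,206),.098),("black",(372,230),.04),("green",(352,202),.04),("blue",(402,208),.04),("dark",(436,201),.03)]:
    print(n,onz(c,[p],z).round(3),bydepth(c,[p]).round(3))
E
```

```text
var [[0.517 0.049 0.098]] [[0.514 0.048 0.126]]
black [[ 0.441 -0.18   0.04 ]] [[ 0.44  -0.18   0.042]]
green [[ 0.535 -0.117  0.04 ]] [[ 0.534 -0.116  0.046]]
blue [[ 0.512 -0.282  0.04 ]] [[ 0.512 -0.283  0.039]]
dark [[ 0.534 -0.4    0.03 ]] [[ 0.534 -0.398  0.036]]
```

View pics/crop1.png

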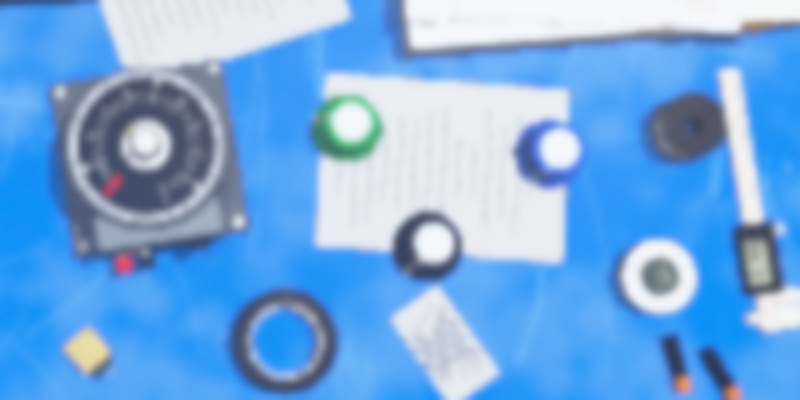

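The black knob with the white pointer is at top pixel (372,230), about (0.44,-0.18). In this crop it's the dark skirt at (427,245). Green and blue are look-alikes, and the dark disc at (436,201) is the solder spool. The red zero mark is at crop (112,185). Next I'll work out the approach.

```bash
cat >> h.py <<'E'
def delta(target,yaw=None):
    o=robot.get_obs(); r=R.from_quat(o["tool_rot"]); M=r.as_matrix()
    print("tcp",np.round(o["position"],4),"tool x",M[:,0].round(3),"y",M[:,1].round(3),"z",M[:,2].round(3),"F",np.round(o["ft_force"],1),"q",np.round(o["q"],2),"t",round(o["time"],2))
    print("delta tool cm",(M.T@(np.array(target)-o["position"])*100).round(2))
E
python3 - <<'E'
from h import *
delta([.441-.03,-.18,.20])
c=cam("wrist"); V=c["V"]; print("wristcam",(-V[:3,:3].T@V[:3,3]).round(3),V[:3].round(2).tolist())
E
```

```text
tcp [ 0.1816 -0.5974  0.2063] tool x [0.957 0.291 0.   ] y [ 0.291 -0.957 -0.002] z [-0.     0.002 -1.   ] F [ 0.4 -0.7  0.2] q [-1.45  0.53  1.43  0.    1.18 -0.18] t 0.15
delta tool cm [ 34.08 -33.27   0.69]
wristcam [ 0.251 -0.576  0.384] [[0.29, -0.96, -0.0, -0.62], [-0.92, -0.28, 0.26, -0.03], [-0.25, -0.07, -0.97, 0.39]]
```

```bash
python3 -m pendant '[{"jaw":1,"linear":[2.85,-2.8,0],"twist":0},{"jaw":1,"linear":[2.85,-2.8,0],"twist":0},{"jaw":1,"linear":[2.85,-2.8,0],"twist":0},{"jaw":1,"linear":[2.85,-2.8,0],"twist":0},{"jaw":1,"linear":[2.85,-2.8,0],"twist":0},{"jaw":1,"linear":[2.85,-2.8,0],"twist":0},{"jaw":1,"linear":[2.85,-2.8,0],"twist":0},{"jaw":1,"linear":[2.85,-2.8,0],"twist":0},{"jaw":1,"linear":[2.85,-2.8,0],"twist":0},{"jaw":1,"linear":[2.85,-2.8,0],"twist":0},{"jaw":1,"linear":[2.85,-2.8,0],"twist":0},{"jaw":1,"linear":[2.85,-2.5,0],"twist":0}]' 30
python3 - <<'E'
from h import *
delta([.441,-.18,.20])
c=cam("wrist"); cv2.imwrite("pics/w1.png",c["color"]); print(proj(c,[[.441,-.18,.046],[.441,-.18,0]]))
E
```

```text
time: 1.2
position: [0.4123, -0.1777, 0.2071]
tool_rot: [0.989, 0.147, -0.0, -0.0]
ft_force: [-0.2, -0.6, -0.3]
grip_width: 0.0871
grip_force: 0.0
tcp [ 0.4123 -0.1777  0.2071] tool x [ 0.957  0.29  -0.   ] y [ 0.29  -0.957 -0.   ] z [-0.  0. -1.] F [-0.2 -0.6 -0.3] q [-0.66  0.29  1.86  0.    0.99  0.62] t 1.2
delta tool cm [2.68 1.05 0.71]
[[328.85837419 163.89407914]
 [327.73184682 159.21352657]]
```

View pics/w1.png

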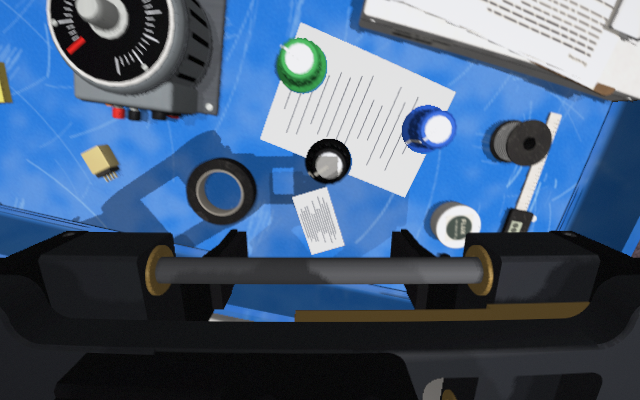

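Wrist view: knob at (328,161), grey cap, black skirt. The green look-alike is at (302,65) and the blue at (430,129). The zero mark is at (75,46), and the shaft post at about (98,10). I'll enlarge the knob and variac together.

```bash
python3 - <<'E'
from h import *
im=cv2.imread("pics/w1.png")
a=cv2.resize(im[125:200,290:365],(560,560),interpolation=cv2.INTER_CUBIC)
c=cam("wrist")
# dark skirt fit: dark pixels near knob
g=cv2.cvtColor(im,cv2.COLOR_BGR2HSV); m=((g[...,2]<75)).astype(np.uint8); m[:, :300]=0;m[:,360:]=0;m[:130]=0;m[195:]=0
n,l,s,ce=cv2.connectedComponentsWithStats(m); k=1+np.argmax(s[1:,4]); print(s[k],ce[k])
print(onz(c,[(328,161)],.045))
cv2.imwrite("pics/w1c.png",a)
E
```

```text
[305 139  46  45 949] [327.28767123 157.77660695]
[[ 0.44672484 -0.17154235  0.045     ]]
```

View pics/w1c.png

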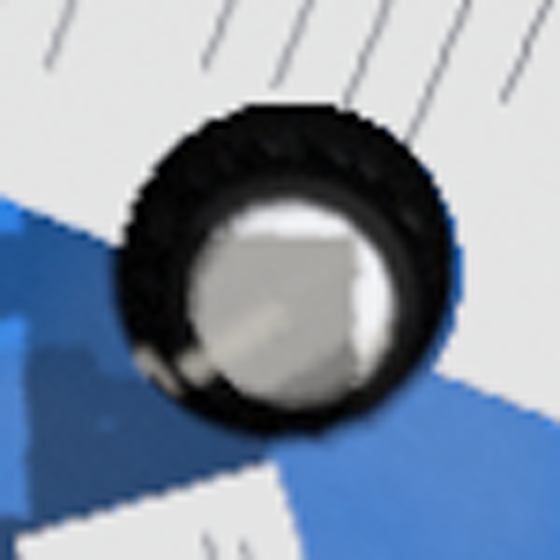

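The knob's cap centre is at about (329.1,165.6) and the outer end of the pointer at (309.4,173.7). I'll turn these into positions, and do the same for the zero mark and the shaft.

```bash
python3 - <<'E'
from h import *
c=cam("wrist"); im=c["color"]
cap=onz(c,[(329.1,165.6)],.046)[0]; tip=onz(c,[(309.4,173.7)],.005)[0]
print("cap",cap,"tip",tip,"r",np.linalg.norm((tip-cap)[:2]),"yaw",np.arctan2(*(tip-cap)[[1,0]]))
for r in (.0305,):
    th=np.linspace(0,6.28,9)[:-1]; print(proj(c,np.c_[cap[0]+r*np.cos(th),cap[1]+r*np.sin(th),0*th+.0]).round(0).tolist())
h=cv2.cvtColor(im,cv2.COLOR_BGR2HSV); m=((h[...,1]>170)&(h[...,2]>100)&((h[...,0]<8)|(h[...,0]>172))).astype(np.uint8)
n,l,s,ce=cv2.connectedComponentsWithStats(m)
for k in range(1,n):
    if s[k,4]>20: print(s[k],ce[k],onz(c,[ce[k]],.098))
delta([cap[0],cap[1],.03])
print(proj(c,[[.514,.048,.125],[.514,.048,.098]]))
E
```

```text
cap [ 0.44048709 -0.17785169  0.046     ] tip [ 0.41746167 -0.15930619  0.005     ] r 0.029565275847371536 yaw 2.4635463066783396
[[335.0, 138.0], [317.0, 140.0], [306.0, 154.0], [308.0, 171.0], [321.0, 182.0], [338.0, 181.0], [350.0, 168.0], [349.0, 150.0]]
[ 72  39  18  17 114] [80.59649123 46.6754386 ] [[0.48485404 0.08021734 0.098     ]]
[117 109  11  11 104] [121.96153846 114.13461538] [[0.43545647 0.03254772 0.098     ]]
tcp [ 0.4128 -0.1776  0.2071] tool x [ 0.955  0.296 -0.   ] y [ 0.296 -0.955 -0.   ] z [-0.  0. -1.] F [ 0.4 -0.3  0.9] q [-0.66  0.29  1.86 -0.    0.99  0.61] t 1.35
delta tool cm [ 2.64  0.84 17.71]
[[ 96.89836804  13.11811446]
 [118.29800184  23.51428852]]
```

```bash
python3 -m pendant '[{"jaw":1,"linear":[2.64,-2.7,-0.8],"twist":0},{"jaw":1,"linear":[2.64,-2.7,-0.8],"twist":0},{"jaw":1,"linear":[2.64,-2.7,-0.8],"twist":0},{"jaw":1,"linear":[2.64,-2.7,-0.8],"twist":0},{"jaw":1,"linear":[2.64,-2.7,-0.8],"twist":0},{"jaw":1,"linear":[0,0,0],"twist":-7.1},{"jaw":1,"linear":[0,0,0],"twist":-7.1},{"jaw":1,"linear":[0,0,0],"twist":-7.1},{"jaw":1,"linear":[0,0,0],"twist":-7.1},{"jaw":1,"linear":[0,0,0],"twist":-7.1},{"jaw":1,"linear":[0,0,0],"twist":-7.1},{"jaw":1,"linear":[0,0,0],"twist":-7.1}]'
python3 -m pendant '[{"jaw":1,"linear":[0,0,0],"twist":-7.1},{"jaw":1,"linear":[0,0,0],"twist":0}]'
python3 - <<'E'
from h import *
delta([.4405,-.1779,.15])
c=cam("wrist"); im=c["color"]
p=proj(c,[[.514,.048,.115]])[0]; print(p); import pickle; pickle.dump(c,open("w2.pkl","wb"))
u,v=p.astype(int); u0=max(u-100,0); v0=max(v-75,0); print(u0,v0)
cv2.imwrite("pics/w2.png",cv2.resize(im[v0:v0+150,u0:u0+200],(800,600),interpolation=cv2.INTER_CUBIC))
h=cv2.cvtColor(im,cv2.COLOR_BGR2HSV); m=((h[...,1]>170)&(h[...,2]>100)&((h[...,0]<8)|(h[...,0]>172))).astype(np.uint8)
n,l,s,ce=cv2.connectedComponentsWithStats(m)
for k in range(1,n):
    if s[k,4]>20: print(s[k],ce[k],onz(c,[ce[k]],.098))
E
```

```text
time: 2.35
position: [0.4992, -0.0144, 0.2469]
tool_rot: [0.835, 0.551, -0.0, 0.0]
ft_force: [0.6, 0.1, -0.1]
grip_width: 0.0867
grip_force: 0.0
time: 2.52
position: [0.4991, -0.0144, 0.2469]
tool_rot: [0.8, 0.6, -0.0, 0.0]
ft_force: [0.8, -0.1, 0.5]
grip_width: 0.0872
grip_force: 0.0
tcp [ 0.4991 -0.0144  0.2469] tool x [ 0.281  0.96  -0.001] y [ 0.96  -0.281 -0.   ] z [-0.    -0.001 -1.   ] F [ 0.8 -0.1  0.5] q [-0.25  0.31  1.69 -0.    1.14  0.03] t 2.52
delta tool cm [-17.34  -1.03   9.7 ]
[315.54555814 132.46153952]
215 57
[480  66  21  46 273] [490.86813187  87.63369963] [[0.70769363 0.04096157 0.098     ]]
[461  78  25  43 255] [471.94901961  99.47058824] [[0.68570603 0.03442484 0.098     ]]
[273 106  18  10  78] [281.5 110.5] [[0.48502292 0.08013701 0.098     ]]
[241 127   7  10  43] [243.76744186 131.41860465] [[0.43837887 0.07098736 0.098     ]]
```

View pics/w2.png

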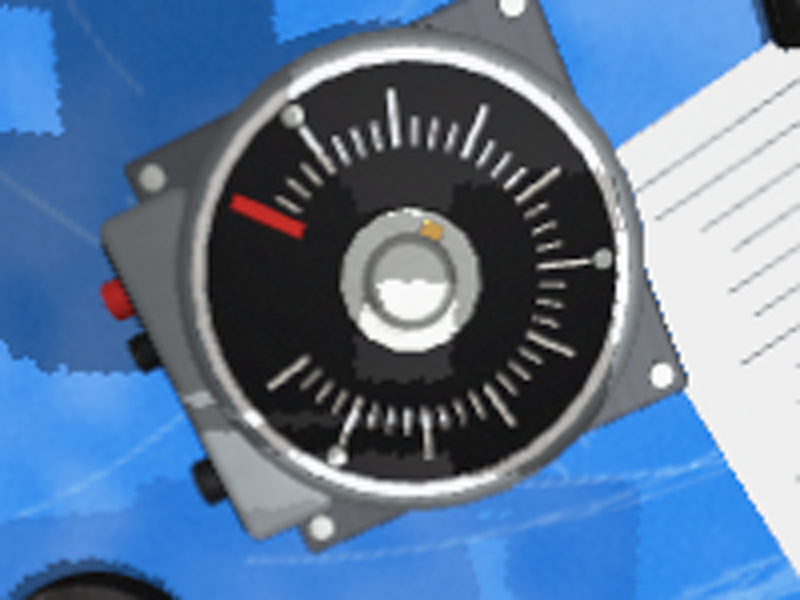

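The key shows as a brass spot at crop (431,229). The collar disc is centred at crop (411,280), and the red zero mark runs from (303,231) to (234,203). I'll convert these to positions.

```bash
python3 - <<'E'
from h import *; import pickle
c=pickle.load(open("w2.pkl","rb"))
P=lambda u,v,z: onz(c,[(215+(u+.5)/4-.5,57+(v+.5)/4-.5)],z)[0]
col=P(411.5,279.5,.101); post=P(409,283,.125); key=P(431,229,.113); zi=P(303,232,.098); zo=P(234,202,.098); dial=P(417,265,.098)
print("collar",col,"post",post,"dial",dial); 
for ctr in(col,post):
  a=lambda p:(round(float(np.arctan2(p[1]-ctr[1],p[0]-ctr[0])),3),round(float(np.hypot(*(p-ctr)[:2])),4))
  print("key",a(key),"zi",a(zi),"zo",a(zo))
E
```

```text
collar [0.51754479 0.05310796 0.101     ] post [0.51687887 0.05264129 0.125     ] dial [0.52003936 0.05634688 0.098     ]
key (0.907, 0.0137) zi (2.454, 0.0319) zo (2.454, 0.0519)
key (0.89, 0.0145) zi (2.429, 0.0317) zo (2.439, 0.0517)
```

Shaft is at about (0.517,0.053), key yaw about 0.90 and zero yaw about 2.45. The knob is at (0.4405,-0.178) with yaw about 2.46. Now I'll go and grasp it, closing twice 90° apart to centre it.

```bash
python3 -m pendant '[{"jaw":1,"linear":[-3.47,-0.2,1.94],"twist":0},{"jaw":1,"linear":[-3.47,-0.2,1.94],"twist":0},{"jaw":1,"linear":[-3.47,-0.2,1.94],"twist":0},{"jaw":1,"linear":[-3.47,-0.2,1.94],"twist":0},{"jaw":1,"linear":[-3.47,-0.22,1.94],"twist":0},{"jaw":1,"linear":[0,0,3],"twist":0},{"jaw":1,"linear":[0,0,3],"twist":0},{"jaw":1,"linear":[0,0,3],"twist":0},{"jaw":1,"linear":[0,0,2],"twist":0},{"jaw":1,"linear":[0,0,1.1],"twist":0},{"jaw":1,"linear":[0,0,0],"twist":0}]'
python3 -m pendant '[{"jaw":0.5,"linear":[0,0,0],"twist":0},{"jaw":0.5,"linear":[0,0,0],"twist":0},{"jaw":0.5,"linear":[0,0,0],"twist":0},{"jaw":0.5,"linear":[0,0,0],"twist":0},{"jaw":0.5,"linear":[0,0,0],"twist":0},{"jaw":0.5,"linear":[0,0,0],"twist":0}]' 5
```

```text
time: 3.48
position: [0.4391, -0.1763, 0.0267]
tool_rot: [0.802, 0.598, -0.001, -0.002]
ft_force: [0.1, -0.4, 0.6]
grip_width: 0.0869
grip_force: 0.0
time: 3.98
position: [0.4411, -0.1763, 0.0297]
tool_rot: [0.8, 0.6, 0.0, 0.001]
ft_force: [-0.2, -0.9, 0.2]
grip_width: 0.0546
grip_force: 0.0
```

```bash
python3 -m pendant '[{"jaw":0.5,"linear":[0,0,0],"twist":0},{"jaw":0.5,"linear":[0,0,0],"twist":0},{"jaw":0.5,"linear":[0,0,0],"twist":0},{"jaw":0.5,"linear":[0,0,0],"twist":0},{"jaw":0.65,"linear":[0,0,0],"twist":0},{"jaw":0.65,"linear":[0,0,0],"twist":0},{"jaw":0.65,"linear":[0,0,0],"twist":0}]'
python3 -m pendant '[{"jaw":0.65,"linear":[0,0,0],"twist":-7.1},{"jaw":0.65,"linear":[0,0,0],"twist":-7.1},{"jaw":0.65,"linear":[0,0,0],"twist":-7.1},{"jaw":0.65,"linear":[0,0,0],"twist":-7.1},{"jaw":0.65,"linear":[0,0,0],"twist":-7.1},{"jaw":0.65,"linear":[0,0,0],"twist":-7.1},{"jaw":0.65,"linear":[0,0,0],"twist":-7.1},{"jaw":0.65,"linear":[0,0,0],"twist":-7.1},{"jaw":0.65,"linear":[0,0,0],"twist":-7.1},{"jaw":0.65,"linear":[0,0,0],"twist":-7.1},{"jaw":0.65,"linear":[0,0,0],"twist":-7.1},{"jaw":0.65,"linear":[0,0,0],"twist":-7.1}]'
python3 -m pendant '[{"jaw":0.4,"linear":[0,0,0],"twist":-4.8},{"jaw":0.4,"linear":[0,0,0],"twist":0},{"jaw":0.4,"linear":[0,0,0],"twist":0},{"jaw":0.4,"linear":[0,0,0],"twist":0},{"jaw":0.4,"linear":[0,0,0],"twist":0},{"jaw":0.4,"linear":[0,0,0],"twist":0}]' 35
```

```text
time: 4.57
position: [0.441, -0.1763, 0.029]
tool_rot: [0.8, 0.6, 0.0, 0.0]
ft_force: [-0.9, -0.3, 0.6]
grip_width: 0.0544
grip_force: 0.0
time: 5.57
position: [0.4407, -0.1762, 0.0289]
tool_rot: [0.18, 0.984, -0.0, -0.0]
ft_force: [-0.4, 0.3, -0.1]
grip_width: 0.0564
grip_force: 0.3
time: 6.07
position: [0.4409, -0.1763, 0.029]
tool_rot: [0.142, 0.99, -0.0, 0.0]
ft_force: [0.5, -1.2, -0.1]
grip_width: 0.0441
grip_force: 35.0
```

```bash
python3 -m pendant '[{"jaw":0.4,"linear":[0,0,-2],"twist":0},{"jaw":0.4,"linear":[0,0,-4],"twist":0},{"jaw":0.4,"linear":[0,0,-4],"twist":0},{"jaw":0.4,"linear":[0,0,-4],"twist":0},{"jaw":0.4,"linear":[0,0,-3],"twist":0},{"jaw":0.4,"linear":[0,0,0],"twist":0}]'
python3 - <<'E'
from h import *
delta([.517,.053,.20])
c=cam("wrist"); o=robot.get_obs(); x,y,z=o["position"]; 
p=proj(c,[[x,y,z+.017]])[0]; print(p); u,v=p.astype(int)
import pickle; pickle.dump((c,o),open("w3.pkl","wb"))
u0,v0=max(u-70,0),max(v-60,0); print(u0,v0); cv2.imwrite("pics/w3.png",cv2.resize(c["color"][v0:v0+105,u0:u0+140],(800,600),interpolation=cv2.INTER_CUBIC))
E
```

```text
time: 6.57
position: [0.4439, -0.178, 0.2047]
tool_rot: [0.142, 0.99, -0.003, 0.006]
ft_force: [0.6, -0.5, -1.1]
grip_width: 0.044
grip_force: 35.0
tcp [ 0.4439 -0.178   0.2047] tool x [-0.96   0.281 -0.012] y [ 0.281  0.96  -0.004] z [ 0.01  -0.007 -1.   ] F [ 0.6 -0.5 -1.1] q [-0.62  0.33  1.8   0.    1.   -1.9 ] t 6.57
delta tool cm [-0.52 24.22  0.38]
[317.20658286 242.69636093]
247 182
```

View pics/w3.png

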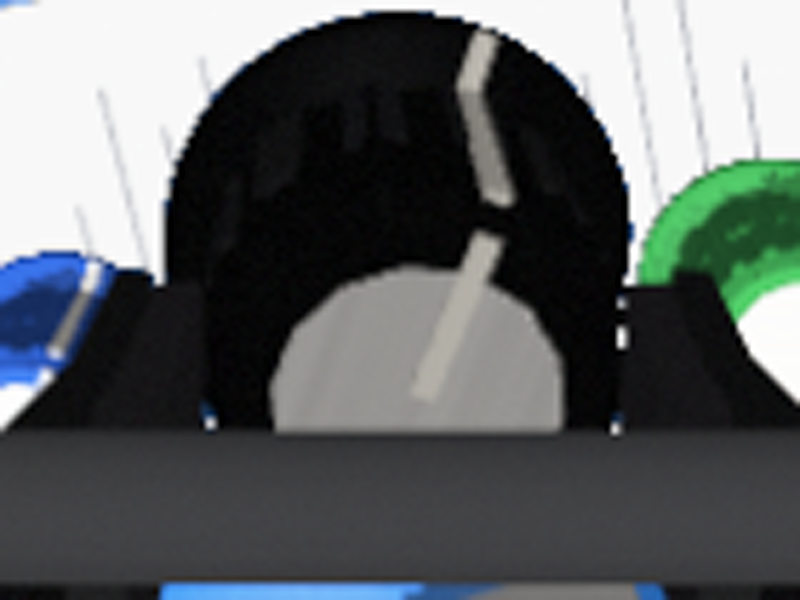

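The gripped knob shows its pointer's outer end at crop (487,30), the skirt's far edge at (400,12), and the cap line from (425,400) to (488,235). Next I'll compute the pointer yaw and the knob's offset in the hand.

```bash
python3 - <<'E'
from h import *; import pickle
c,o=pickle.load(open("w3.pkl","rb")); o=robot.get_obs(); M=R.from_quat(o["tool_rot"]).as_matrix(); t=np.array(o["position"])
print(t.round(4),np.round(o["tool_rot"],4))
def P(u,v,zt): # zt: height above TCP along -tool z ; point in tool frame
    oo,d=rays(c,[(247+(u+.5)/5.714-.5,182+(v+.5)/5.714-.5)]); d=d[0]; a=M.T@(oo-t); b=M.T@d
    return a+b*((-zt-a[2])/b[2])
print("tip",P(487,30,-.024),"skirt far",P(400,12,-.0245),"line",P(425,400,.017),P(488,235,.017),"cap l/r",P(272,390,.017),P(564,390,.017))
q=P(488,235,.017)-P(425,400,.017); print("capline angle in tool",np.arctan2(q[1],q[0]))
tool=np.arctan2(M[1,0],M[0,0]); print("tool yaw",tool)
for cx in(0,-.001,.002):
  p=P(487,30,-.024); print(cx,"r",np.hypot(p[0]-cx,p[1]),"pointer yaw",tool-np.arctan2(p[1],p[0]-cx))
print("capline yaw",tool-np.arctan2(q[1],q[0]))
delta([.517,.053,.20])
E
```

```text
[ 0.4424 -0.177   0.2019] [ 0.142   0.9899 -0.0016  0.0033]
tip [0.02548799 0.01023364 0.024     ] skirt far [ 0.02768458 -0.00070492  0.0245    ] line [-0.00599723  0.00225555 -0.017     ] [ 0.01270258  0.00875907 -0.017     ] cap l/r [-0.0048535  -0.01409987 -0.017     ] [-0.00483048  0.01710772 -0.017     ]
capline angle in tool 0.33470067095788175
tool yaw 2.856666872379085
0 r 0.027465703038218083 pointer yaw 2.4748607138891345
-0.001 r 0.02839614082216773 pointer yaw 2.487982492440629
0.002 r 0.025620556257934465 pointer yaw 2.445770811979378
capline yaw 2.521966201421203
tcp [ 0.4424 -0.177   0.2019] tool x [-0.96   0.281 -0.007] y [ 0.281  0.96  -0.002] z [ 0.006 -0.004 -1.   ] F [-0.5 -0.1 -1.2] q [-0.62  0.33  1.81  0.    0.99 -1.9 ] t 6.62
delta tool cm [-0.69 24.17  0.14]
```

```bash
python3 -m pendant '[{"jaw":0.4,"linear":[-0.1,4,0],"twist":0},{"jaw":0.4,"linear":[-0.1,4,0],"twist":0},{"jaw":0.4,"linear":[-0.1,4,0],"twist":0},{"jaw":0.4,"linear":[-0.1,4,0],"twist":0},{"jaw":0.4,"linear":[-0.1,4,0],"twist":0},{"jaw":0.4,"linear":[-0.1,4,0],"twist":0},{"jaw":0.4,"linear":[0,0,0],"twist":7},{"jaw":0.4,"linear":[0,0,0],"twist":7},{"jaw":0.4,"linear":[0,0,0],"twist":7},{"jaw":0.4,"linear":[0,0,0],"twist":7},{"jaw":0.4,"linear":[0,0,0],"twist":7},{"jaw":0.4,"linear":[0,0,0],"twist":7}]'
python3 -m pendant '[{"jaw":0.4,"linear":[0,0,0],"twist":7},{"jaw":0.4,"linear":[0,0,0],"twist":7},{"jaw":0.4,"linear":[0,0,0],"twist":7},{"jaw":0.4,"linear":[0,0,0],"twist":7},{"jaw":0.4,"linear":[0,0,0],"twist":7},{"jaw":0.4,"linear":[0,0,0],"twist":7},{"jaw":0.4,"linear":[0,0,0],"twist":7},{"jaw":0.4,"linear":[0,0,0],"twist":0},{"jaw":0.4,"linear":[0,0,0],"twist":0},{"jaw":0.4,"linear":[0,0,0],"twist":0},{"jaw":0.4,"linear":[0,0,0],"twist":0},{"jaw":0.4,"linear":[0,0,0],"twist":0}]'
python3 - <<'E'
from h import *
delta([.517,.0535,.165])
c=cam("top"); s=cam("scene"); cv2.imwrite("pics/t2.png",c["color"])
a=proj(s,[[.517,.053,.14]])[0].astype(int); print(a)
cv2.imwrite("pics/s2.png",cv2.resize(s["color"][a[1]-50:a[1]+40,a[0]-60:a[0]+60],(800,600),interpolation=cv2.INTER_CUBIC))
E
```

```text
time: 7.62
position: [0.5117, 0.053, 0.1964]
tool_rot: [0.49, 0.872, -0.001, -0.003]
ft_force: [-0.2, 0.9, -1.2]
grip_width: 0.0438
grip_force: 35.0
time: 8.62
position: [0.5136, 0.0526, 0.1987]
tool_rot: [0.805, 0.593, -0.0, -0.0]
ft_force: [-0.5, -0.4, -1.7]
grip_width: 0.0441
grip_force: 35.0
tcp [0.5136 0.0526 0.1987] tool x [ 0.296  0.955 -0.   ] y [ 0.955 -0.296 -0.001] z [-0.001  0.    -1.   ] F [-0.5 -0.4 -1.7] q [-0.11  0.39  1.71  0.    1.04  0.19] t 8.62
delta tool cm [0.19 0.3  3.37]
[315 207]
```

View pics/s2.png

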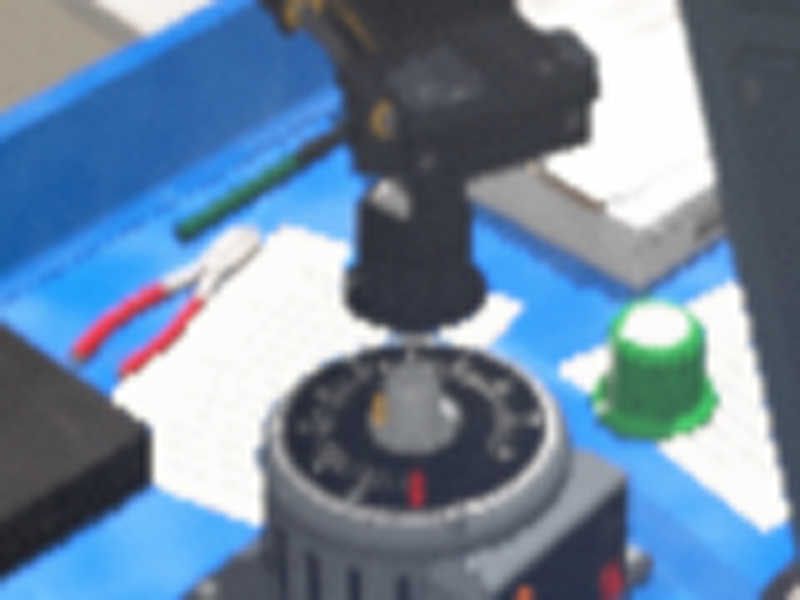

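The scene view shows the knob (skirt centre crop x 415) above the post (crop x 412), nearly aligned, with the brass key on the left. I'll correct sideways and come down gently.

```bash
python3 -m pendant '[{"jaw":0.4,"linear":[0.15,0.25,0],"twist":0},{"jaw":0.4,"linear":[0,0,2],"twist":0},{"jaw":0.4,"linear":[0,0,1.5],"twist":0},{"jaw":0.4,"linear":[0,0,0.5],"twist":0},{"jaw":0.4,"linear":[0,0,0],"twist":0},{"jaw":0.4,"linear":[0,0,0],"twist":0},{"jaw":0.4,"linear":[0,0,0.4],"twist":0},{"jaw":0.4,"linear":[0,0,0],"twist":0},{"jaw":0.4,"linear":[0,0,0.2],"twist":0},{"jaw":0.4,"linear":[0,0,0],"twist":0}]'
```

```text
time: 9.55
position: [0.5168, 0.0532, 0.1532]
tool_rot: [0.805, 0.593, 0.0, 0.0]
ft_force: [0.5, 0.5, -1.3]
grip_width: 0.0439
grip_force: 35.0
```

```bash
python3 -m pendant '[{"jaw":0.4,"linear":[0,0,0.2],"twist":0},{"jaw":0.4,"linear":[0,0,0],"twist":0},{"jaw":0.4,"linear":[0,0,0.1],"twist":0},{"jaw":0.4,"linear":[0,0,0],"twist":0}]'; python3 -m pendant '[{"jaw":0.4,"linear":[0,0,0.15],"twist":0},{"jaw":0.4,"linear":[0,0,0],"twist":0},{"jaw":0.4,"linear":[0,0,0],"twist":0}]'
```

```text
time: 9.88
position: [0.5172, 0.0531, 0.1502]
tool_rot: [0.805, 0.593, 0.0, 0.0]
ft_force: [0.1, 0.1, -1.2]
grip_width: 0.0441
grip_force: 35.0
time: 10.13
position: [0.5177, 0.053, 0.1488]
tool_rot: [0.805, 0.593, 0.001, 0.001]
ft_force: [1.3, -0.9, -1.9]
grip_width: 0.0437
grip_force: 34.9
```

```bash
python3 -m pendant '[{"jaw":0.4,"linear":[0,0,0.2],"twist":0},{"jaw":0.4,"linear":[0,0,0],"twist":0},{"jaw":0.4,"linear":[0,0,0],"twist":0}]'; python3 -m pendant '[{"jaw":0.4,"linear":[0,0,0.2],"twist":0},{"jaw":0.4,"linear":[0,0,0],"twist":0},{"jaw":0.4,"linear":[0,0,0.1],"twist":0},{"jaw":0.4,"linear":[0,0,0],"twist":0},{"jaw":0.4,"linear":[0,0,0],"twist":0}]'
```

```text
time: 10.38
position: [0.5177, 0.0529, 0.1466]
tool_rot: [0.805, 0.593, 0.001, 0.001]
ft_force: [3.1, -2.2, -1.8]
grip_width: 0.0444
grip_force: 34.9
time: 10.8
position: [0.5176, 0.053, 0.1437]
tool_rot: [0.805, 0.593, 0.001, 0.001]
ft_force: [4.8, -2.1, -1.4]
grip_width: 0.0445
grip_force: 34.9
```

```bash
python3 -m pendant '[{"jaw":0.4,"linear":[0,0.06,0.1],"twist":0},{"jaw":0.4,"linear":[0,0,0],"twist":0},{"jaw":0.4,"linear":[0,0,0],"twist":0}]'; python3 -m pendant '[{"jaw":0.4,"linear":[0,0.0,0.1],"twist":0},{"jaw":0.4,"linear":[0,0,0],"twist":0},{"jaw":0.4,"linear":[0,0,0],"twist":0}]';python3 -m pendant '[{"jaw":0.4,"linear":[0,0.0,0.1],"twist":0},{"jaw":0.4,"linear":[0,0,0],"twist":0},{"jaw":0.4,"linear":[0,0,0],"twist":0}]'
```

```text
time: 11.05
position: [0.5176, 0.053, 0.1426]
tool_rot: [0.805, 0.593, 0.0, 0.0]
ft_force: [4.2, -1.6, -0.1]
grip_width: 0.0442
grip_force: 34.9
time: 11.3
position: [0.5176, 0.0529, 0.1416]
tool_rot: [0.805, 0.593, 0.0, 0.0]
ft_force: [4.2, -1.9, 0.5]
grip_width: 0.0442
grip_force: 34.9
time: 11.55
position: [0.5176, 0.053, 0.1406]
tool_rot: [0.805, 0.593, 0.0, 0.0]
ft_force: [5.2, -1.4, 0.7]
grip_width: 0.0444
grip_force: 34.9
```

```bash
python3 -m pendant '[{"jaw":0.4,"linear":[0,0.04,0.1],"twist":0},{"jaw":0.4,"linear":[0,0,0],"twist":0},{"jaw":0.4,"linear":[0,0,0],"twist":0}]'; python3 -m pendant '[{"jaw":0.4,"linear":[0,0.0,0.1],"twist":0},{"jaw":0.4,"linear":[0,0,0],"twist":0},{"jaw":0.4,"linear":[0,0,0],"twist":0}]'
```

```text
time: 11.8
position: [0.5176, 0.0528, 0.1395]
tool_rot: [0.805, 0.593, -0.0, 0.0]
ft_force: [3.3, -2.0, 0.0]
grip_width: 0.0444
grip_force: 34.9
time: 12.05
position: [0.5177, 0.0529, 0.1386]
tool_rot: [0.806, 0.593, 0.0, 0.0]
ft_force: [4.4, -2.1, 0.6]
grip_width: 0.0445
grip_force: 34.9
```

The knob is going down past the key height with almost no force, so the notch has taken the key. I'll continue to the collar.

```bash
python3 -m pendant '[{"jaw":0.4,"linear":[0,0.03,0.15],"twist":0},{"jaw":0.4,"linear":[0,0,0],"twist":0},{"jaw":0.4,"linear":[0,0,0.15],"twist":0},{"jaw":0.4,"linear":[0,0,0],"twist":0}]'; python3 -m pendant '[{"jaw":0.4,"linear":[0,0.0,0.15],"twist":0},{"jaw":0.4,"linear":[0,0,0],"twist":0},{"jaw":0.4,"linear":[0,0,0.1],"twist":0},{"jaw":0.4,"linear":[0,0,0],"twist":0}]';  python3 -m pendant '[{"jaw":0.4,"linear":[0,0.0,0.1],"twist":0},{"jaw":0.4,"linear":[0,0,0],"twist":0},{"jaw":0.4,"linear":[0,0,0],"twist":0}]'
```

```text
time: 12.38
position: [0.5179, 0.0527, 0.135]
tool_rot: [0.806, 0.593, -0.0, -0.0]
ft_force: [4.9, -2.7, -0.7]
grip_width: 0.0443
grip_force: 34.9
time: 12.72
position: [0.5179, 0.0527, 0.1326]
tool_rot: [0.805, 0.593, -0.0, -0.0]
ft_force: [3.8, -3.1, -0.4]
grip_width: 0.044
grip_force: 34.9
time: 12.97
position: [0.5179, 0.0527, 0.1317]
tool_rot: [0.805, 0.593, -0.0, -0.0]
ft_force: [4.1, -2.8, -0.5]
grip_width: 0.0442
grip_force: 34.9
```

```bash
for i in 1; do python3 -m pendant '[{"jaw":0.4,"linear":[0,0.0,0.1],"twist":0},{"jaw":0.4,"linear":[0,0,0],"twist":0},{"jaw":0.4,"linear":[0,0,0],"twist":0}]';  python3 -m pendant '[{"jaw":0.4,"linear":[0,0.0,0.07],"twist":0},{"jaw":0.4,"linear":[0,0,0],"twist":0},{"jaw":0.4,"linear":[0,0,0],"twist":0}]'; python3 -m pendant '[{"jaw":0.4,"linear":[0,0.0,0.07],"twist":0},{"jaw":0.4,"linear":[0,0,0],"twist":0},{"jaw":0.4,"linear":[0,0,0],"twist":0}]'; done
```

```text
time: 13.22
position: [0.5179, 0.0527, 0.1307]
tool_rot: [0.805, 0.593, -0.0, -0.0]
ft_force: [4.8, -2.4, -0.7]
grip_width: 0.0442
grip_force: 34.9
time: 13.47
position: [0.5179, 0.0527, 0.1301]
tool_rot: [0.805, 0.593, -0.0, -0.0]
ft_force: [4.7, -4.0, 0.8]
grip_width: 0.0442
grip_force: 34.9
time: 13.72
position: [0.5179, 0.0528, 0.1297]
tool_rot: [0.805, 0.593, 0.0, 0.0]
ft_force: [3.2, -3.2, 2.3]
grip_width: 0.0444
grip_force: 34.9
```

```bash
python3 -m pendant '[{"jaw":0.4,"linear":[0,0.0,0.05],"twist":0},{"jaw":0.4,"linear":[0,0,0],"twist":0},{"jaw":0.4,"linear":[0,0,0],"twist":0}]';  python3 -m pendant '[{"jaw":0.4,"linear":[0,0.0,0.03],"twist":0},{"jaw":0.4,"linear":[0,0,0],"twist":0},{"jaw":0.4,"linear":[0,0,0],"twist":0}]'; python3 -c "
from h import *
o=robot.get_obs(); print(o['moment'],o['ft_force'],o['position'])"
```

```text
time: 13.97
position: [0.5179, 0.0528, 0.1296]
tool_rot: [0.805, 0.593, 0.0, 0.0]
ft_force: [2.8, -3.4, 5.2]
grip_width: 0.0442
grip_force: 34.9
time: 14.22
position: [0.5179, 0.0528, 0.1295]
tool_rot: [0.805, 0.593, 0.0, 0.0]
ft_force: [2.9, -2.9, 7.2]
grip_width: 0.0446
grip_force: 35.0
[-0.69743504 -0.69715806  0.01176082] [ 2.87737545 -2.94638024  7.23291647] [0.51791961 0.05279618 0.12949502]
```

```bash
python3 -m pendant '[{"jaw":0.4,"linear":[0,0.03,-0.04],"twist":-3},{"jaw":0.4,"linear":[0,0,0],"twist":-5},{"jaw":0.4,"linear":[0,0,0],"twist":-6},{"jaw":0.4,"linear":[0,0,0],"twist":-6},{"jaw":0.4,"linear":[0,0,0],"twist":-6},{"jaw":0.4,"linear":[0,0,0],"twist":-5}]'; python3 -c "
from h import *
o=robot.get_obs(); print(o['moment'],o['ft_force'],o['position'])"
python3 -m pendant '[{"jaw":0.4,"linear":[0,0,0],"twist":-5},{"jaw":0.4,"linear":[0,0,0],"twist":-6},{"jaw":0.4,"linear":[0,0,0],"twist":-6},{"jaw":0.4,"linear":[0,0,0],"twist":-6},{"jaw":0.4,"linear":[0,0,0],"twist":-6},{"jaw":0.4,"linear":[0,0,0],"twist":-5},{"jaw":0.4,"linear":[0,0,0],"twist":0}]'; python3 - <<'E'
from h import *
o=robot.get_obs(); print(o['moment'],o['ft_force'],o['position'])
delta([.5179,.0528,.1295])
c=cam("wrist"); import pickle; pickle.dump((c,o),open("w4.pkl","wb"))
cv2.imwrite("pics/w4.png",cv2.resize(c["color"][90:285,190:450],(800,600),interpolation=cv2.INTER_CUBIC))
E
```

```text
time: 14.72
position: [0.5179, 0.0537, 0.1296]
tool_rot: [0.616, 0.787, 0.001, -0.001]
ft_force: [2.2, -0.9, 5.5]
grip_width: 0.0445
grip_force: 34.9
[-0.05863496 -0.81991677 -0.14305579] [ 2.20941798 -0.85940937  5.49515397] [0.5179206  0.05370411 0.12958774]
time: 15.3
position: [0.5167, 0.0539, 0.1295]
tool_rot: [0.36, 0.933, 0.0, -0.002]
ft_force: [1.2, -0.4, 5.7]
grip_width: 0.0442
grip_force: 35.0
[ 0.01551565 -0.55593793 -0.02637431] [ 1.21511233 -0.43525783  5.65800016] [0.51672631 0.05389593 0.12948193]
tcp [0.5167 0.0539 0.1295] tool x [-0.741  0.671  0.003] y [ 0.671  0.741 -0.   ] z [-0.003  0.002 -1.   ] F [ 1.2 -0.4  5.7] q [-0.11  0.5   1.77  0.    0.87 -0.95] t 15.3
delta tool cm [-0.16 -0.   -0.  ]
```

View pics/w4.png

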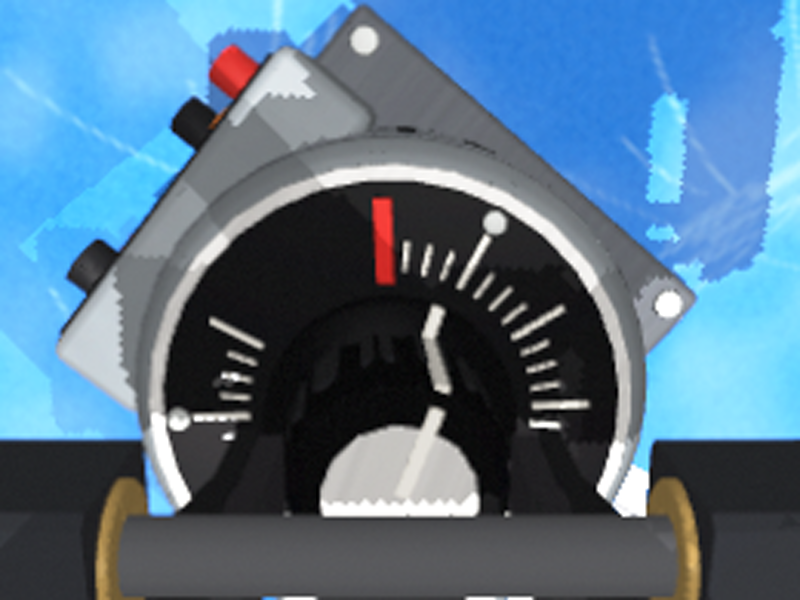

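The knob carries the shaft. The pointer's outer end is at crop (437,310), and the red mark runs from (386,284) to (382,200). I'll measure the remaining angle.

```bash
cat > ang.py <<'E'
from h import *
def ang(c,S,pts,ctr):
    for n,(u,v,z) in pts.items():
        p=onz(c,[(S[0]+(u+.5)/S[2]-.5,S[1]+(v+.5)/S[2]-.5)],z)[0]; d=p-ctr
        print(n,p.round(4),"yaw",round(float(np.arctan2(d[1],d[0])),3),"r",round(float(np.hypot(d[0],d[1])),4))
E
python3 - <<'E'
from ang import *; import pickle
c,o=pickle.load(open("w4.pkl","rb"))
for ctr in ([.5172,.0535,0],[.5185,.052,0]):
  ang(c,(190,90,800/260),dict(zi=(386,284,.098),zo=(382,200,.098),tip=(437,310,.106),cap0=(403,495,.147),cap1=(437,412,.147)),np.array(ctr))
E
```

```text
zi [0.4931 0.0735 0.098 ] yaw 2.45 r 0.0314
zo [0.4778 0.0862 0.098 ] yaw 2.45 r 0.0512
tip [0.5044 0.0792 0.106 ] yaw 2.033 r 0.0288
cap0 [0.5195 0.0547 0.147 ] yaw 0.482 r 0.0026
cap1 [0.5112 0.0709 0.147 ] yaw 1.905 r 0.0184
zi [0.4931 0.0735 0.098 ] yaw 2.44 r 0.0333
zo [0.4778 0.0862 0.098 ] yaw 2.443 r 0.0532
tip [0.5044 0.0792 0.106 ] yaw 2.049 r 0.0307
cap0 [0.5195 0.0547 0.147 ] yaw 1.219 r 0.0029
cap1 [0.5112 0.0709 0.147 ] yaw 1.942 r 0.0203
```

```bash
python3 -m pendant '[{"jaw":0.4,"linear":[0,0,0],"twist":-4},{"jaw":0.4,"linear":[0,0,0],"twist":-4},{"jaw":0.4,"linear":[0,0,0],"twist":-4},{"jaw":0.4,"linear":[0,0,0],"twist":-4},{"jaw":0.4,"linear":[0,0,0],"twist":-3},{"jaw":0.4,"linear":[0,0,0],"twist":0}]'; cat > m.py <<'E'
from h import *
o=robot.get_obs(); M=R.from_quat(o["tool_rot"]).as_matrix(); print("Mz",round(o['moment'][2],3),"F",np.round(o['ft_force'],1),"yaw",round(float(np.arctan2(M[1,0],M[0,0])),4),"t",round(o["time"],2))
E
python3 m.py
python3 -m pendant '[{"jaw":0.4,"linear":[0,0,0],"twist":-1},{"jaw":0.4,"linear":[0,0,0],"twist":-1}]' >/dev/null; python3 m.py
python3 -m pendant '[{"jaw":0.4,"linear":[0,0,0],"twist":-1},{"jaw":0.4,"linear":[0,0,0],"twist":0}]'>/dev/null; python3 m.py
```

```text
time: 15.85
position: [0.516, 0.0539, 0.1294]
tool_rot: [0.201, 0.979, 0.001, -0.002]
ft_force: [-0.3, -0.6, 6.9]
grip_width: 0.0444
grip_force: 35.0
Mz -0.03 F [-0.3 -0.6  6.9] yaw 2.7359 t 15.85
Mz -0.098 F [0.1 0.5 7.9] yaw 2.7694 t 16.02
Mz -0.118 F [-0.6 -1.5  7.7] yaw 2.7868 t 16.18
```

```bash
python3 -m pendant '[{"jaw":0.4,"linear":[0,0,-0.01],"twist":-0.8},{"jaw":0.4,"linear":[0,0,0],"twist":0}]' >/dev/null; python3 m.py
python3 -m pendant '[{"jaw":0.4,"linear":[0,0,0],"twist":-0.8},{"jaw":0.4,"linear":[0,0,0],"twist":0}]'>/dev/null; python3 m.py
python3 -m pendant '[{"jaw":0.4,"linear":[0,0,0],"twist":-0.8},{"jaw":0.4,"linear":[0,0,0],"twist":0}]'>/dev/null; python3 m.py
```

```text
Mz -0.097 F [ 0.1 -1.2  7.5] yaw 2.8006 t 16.35
Mz -0.129 F [ 0.7 -0.9  7.8] yaw 2.8146 t 16.52
Mz -0.143 F [-0.3 -1.7  7.1] yaw 2.8286 t 16.68
```

```bash
python3 -m pendant '[{"jaw":0.4,"linear":[0,0,-0.01],"twist":-0.8},{"jaw":0.4,"linear":[0,0,0],"twist":0}]' >/dev/null; python3 m.py
python3 -m pendant '[{"jaw":0.4,"linear":[0,0,0],"twist":-0.8},{"jaw":0.4,"linear":[0,0,0],"twist":0}]'>/dev/null; python3 m.py
python3 - <<'E'
from h import *; import pickle
c=cam("wrist"); o=robot.get_obs(); pickle.dump((c,o),open("w5.pkl","wb"))
cv2.imwrite("pics/w5.png",cv2.resize(c["color"][130:260,240:410],(784,600),interpolation=cv2.INTER_CUBIC))
E
```

```text
Mz -0.077 F [ 0.2 -1.   6.9] yaw 2.8426 t 16.85
Mz -0.112 F [-0.5 -1.1  6.4] yaw 2.8565 t 17.02
```

View pics/w5.png

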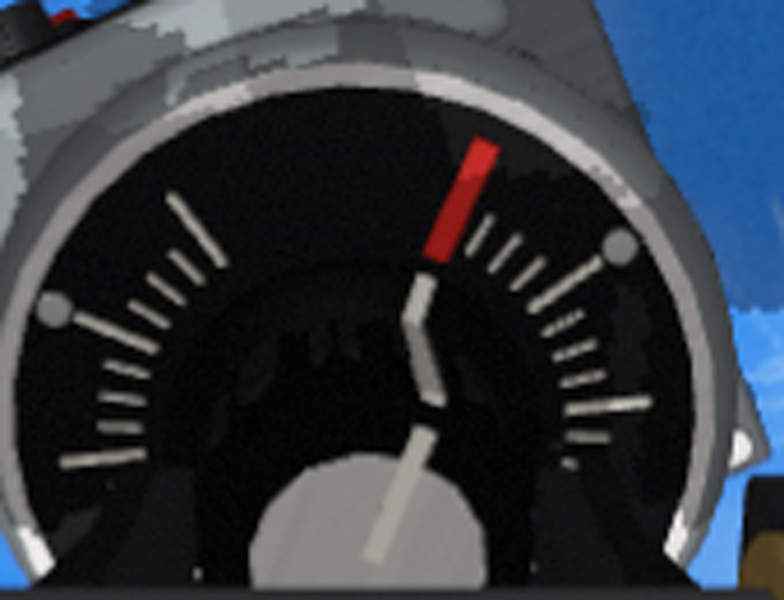

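The pointer end (427,280) is now in line with the red mark's inner end (438,260). I'll check the angle and feel on for the stop.

```bash
python3 - <<'E'
from ang import *; import pickle
c,o=pickle.load(open("w5.pkl","rb"))
for ctr in ([.5172,.0535,0],[.5180,.053,0]):
  ang(c,(240,130,784/170),dict(zi=(438,262,.098),zo=(486,142,.098),tip=(427,280,.106),grip=(410,322,.1085)),np.array(ctr))
E
python3 -m pendant '[{"jaw":0.4,"linear":[0,0,0],"twist":-0.6},{"jaw":0.4,"linear":[0,0,0],"twist":0}]'>/dev/null; python3 m.py
python3 -m pendant '[{"jaw":0.4,"linear":[0,0,0],"twist":-0.6},{"jaw":0.4,"linear":[0,0,0],"twist":0}]'>/dev/null; python3 m.py
```

```text
zi [0.4936 0.0739 0.098 ] yaw 2.428 r 0.0312
zo [0.4773 0.0862 0.098 ] yaw 2.454 r 0.0516
tip [0.4942 0.0716 0.106 ] yaw 2.476 r 0.0293
grip [0.4992 0.0673 0.1085] yaw 2.486 r 0.0227
zi [0.4936 0.0739 0.098 ] yaw 2.432 r 0.0321
zo [0.4773 0.0862 0.098 ] yaw 2.456 r 0.0525
tip [0.4942 0.0716 0.106 ] yaw 2.48 r 0.0302
grip [0.4992 0.0673 0.1085] yaw 2.49 r 0.0236
Mz -0.146 F [-0.1 -0.9  6.8] yaw 2.8668 t 17.23
Mz -0.111 F [ 0.2 -1.7  7.2] yaw 2.8773 t 17.4
```

```bash
python3 -m pendant '[{"jaw":0.4,"linear":[0,0,-0.01],"twist":-0.6},{"jaw":0.4,"linear":[0,0,0],"twist":0}]'>/dev/null; python3 m.py
python3 -m pendant '[{"jaw":0.4,"linear":[0,0,0],"twist":-0.6},{"jaw":0.4,"linear":[0,0,0],"twist":0}]'>/dev/null; python3 m.py
```

```text
Mz -0.143 F [-0.3 -0.4  6.8] yaw 2.8878 t 17.57
Mz -0.162 F [-0.2  0.2  5.9] yaw 2.8983 t 17.73
```

```bash
python3 -m pendant '[{"jaw":0.4,"linear":[0,0,0],"twist":-0.6},{"jaw":0.4,"linear":[0,0,0],"twist":0}]'>/dev/null; python3 m.py
python3 -m pendant '[{"jaw":0.4,"linear":[0,0,0],"twist":-0.6},{"jaw":0.4,"linear":[0,0,0],"twist":0}]'>/dev/null; python3 m.py
```

```text
Mz -0.096 F [ 0.  -0.9  6.3] yaw 2.9088 t 17.9
Mz -0.186 F [-0.4 -0.2  7.9] yaw 2.9189 t 18.07
```

```bash
python3 -m pendant '[{"jaw":0.4,"linear":[0,0,0],"twist":-0.4},{"jaw":0.4,"linear":[0,0,0],"twist":0}]'>/dev/null; python3 m.py
python3 -m pendant '[{"jaw":0.4,"linear":[0,0,0],"twist":0},{"jaw":0.4,"linear":[0,0,0],"twist":0}]'>/dev/null; python3 m.py
```

```text
Mz -0.227 F [-0.4 -0.1  7.2] yaw 2.9255 t 18.23
Mz -0.227 F [-0.9 -1.7  8.2] yaw 2.9253 t 18.4
```

The stop is felt: moment about 0.23 N m, above the 0.15 friction. The key is at zero and the pointer leads by the notch play. I'll back the knob off within that play so the pointer stands on the mark, then let go.

```bash
python3 -m pendant '[{"jaw":0.4,"linear":[0,0,-0.04],"twist":1},{"jaw":0.4,"linear":[0,0,0],"twist":2},{"jaw":0.4,"linear":[0,0,0],"twist":1.2},{"jaw":0.4,"linear":[0,0,0],"twist":0.8},{"jaw":0.4,"linear":[0,0,0],"twist":0},{"jaw":0.4,"linear":[0,0,0],"twist":0}]'; python3 m.py
python3 -m pendant '[{"jaw":0.6,"linear":[0,0,0],"twist":0},{"jaw":0.7,"linear":[0,0,0],"twist":0},{"jaw":0.8,"linear":[0,0,0],"twist":0},{"jaw":0.8,"linear":[0,0,0],"twist":0},{"jaw":0.8,"linear":[0,0,0],"twist":0}]'; python3 m.py
```

```text
time: 18.9
position: [0.5166, 0.0535, 0.1296]
tool_rot: [0.15, 0.989, 0.0, -0.002]
ft_force: [-0.6, 1.5, 3.5]
grip_width: 0.0444
grip_force: 35.0
Mz 0.046 F [-0.6  1.5  3.5] yaw 2.8397 t 18.9
time: 19.32
position: [0.518, 0.0526, 0.1296]
tool_rot: [0.15, 0.989, -0.0, -0.0]
ft_force: [-0.1, -0.3, -0.0]
grip_width: 0.0669
grip_force: 0.0
Mz -0.021 F [-0.1 -0.3 -0. ] yaw 2.8395 t 19.32
```

Next I'll raise the arm, back it off along -tool x for a clear view, and check.

```bash
python3 -m pendant '[{"jaw":0.8,"linear":[0,0,-1],"twist":0},{"jaw":0.8,"linear":[0,0,-3],"twist":0},{"jaw":0.8,"linear":[0,0,-4],"twist":0},{"jaw":0.8,"linear":[-2,0,-3],"twist":0},{"jaw":0.8,"linear":[-3,0,0],"twist":0},{"jaw":0.8,"linear":[0,0,0],"twist":0},{"jaw":0.8,"linear":[0,0,0],"twist":0}]'
python3 - <<'E'
from h import *; import pickle
c=cam("wrist"); o=robot.get_obs(); pickle.dump((c,o),open("w6.pkl","wb"))
u,v=proj(c,[[.5175,.053,.12]])[0].astype(int); u0,v0=max(u-80,0),max(v-60,0); print(u0,v0)
cv2.imwrite("pics/w6.png",cv2.resize(c["color"][v0:v0+120,u0:u0+160],(800,600),interpolation=cv2.INTER_CUBIC))
E
```

```text
time: 19.9
position: [0.5672, 0.0373, 0.241]
tool_rot: [0.151, 0.989, -0.0, 0.001]
ft_force: [-0.8, 0.1, -0.5]
grip_width: 0.0696
grip_force: 0.0
237 83
```

View pics/w6.png

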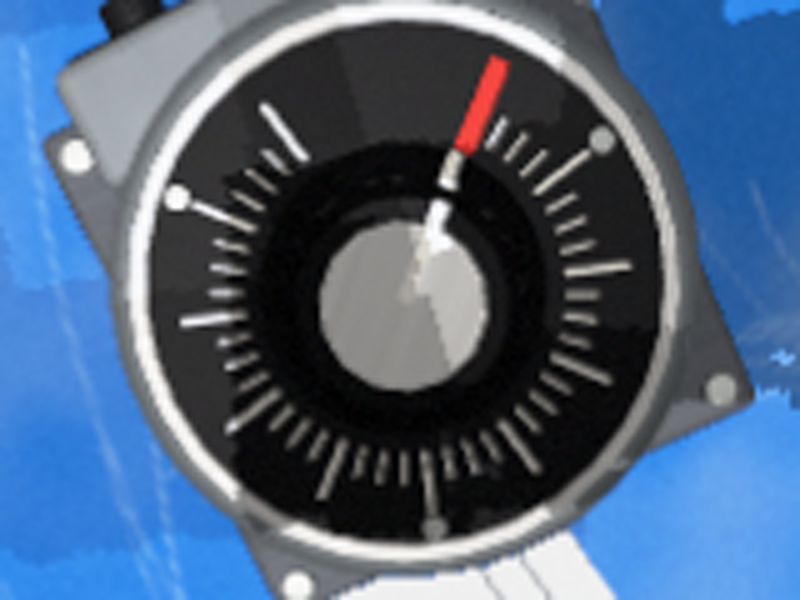

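The pointer (tip at about (459,155)) runs straight into the red mark (466,150)–(497,58). I'll check the seated height and hand in.

```bash
python3 - <<'E'
from ang import *; import pickle
c,o=pickle.load(open("w6.pkl","rb"))
print(bydepth(c,[(237+380/5,83+310/5)]), "expect top z ~.147")
ang(c,(237,83,5),dict(zi=(466,150,.098),zo=(497,60,.098),tip=(459,156,.106)),np.array([.5175,.0530,0]))
print(robot.hand_in())
E
```

```text
[[0.51616827 0.04918117 0.14838404]] expect top z ~.147
zi [0.4923 0.0744 0.098 ] yaw 2.436 r 0.0331
zo [0.4769 0.0859 0.098 ] yaw 2.461 r 0.0522
tip [0.4932 0.0723 0.106 ] yaw 2.469 r 0.031
the job is handed in; nothing more can be done
None
```

The job is handed in at about 20 s: the knob is home on the collar, the shaft is wound down to its stop, the pointer is on the red zero mark (within about 0.03 rad), and the gripper is clear; the bystanders were not touched, though I took no final picture of them.

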